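# Unlock the gauge box at the shell inspection plate

### The job

Unlock the low, wide gauge box (the one with a slide bolt on its lid, not the taller, narrower key box, whose dial must not be turned). Its combination is three, one, two: turn the dial's pointer clockwise to the three dots and pause there, back counter-clockwise past the two dots to the one dot and pause there, then clockwise to the two dots and leave it there. Then slide the bolt fully away from the robot, to its stop.

Things in the scene. Friction and masses are not known exactly. Their poses are not given: they have to be found in the camera images.
- dial (a joint): dial on the gauge box: rad, + is clockwise from above. 0 = pointer at the row of two white dots (box's +x, away from the robot), +0.75 = three dots, -0.75 = one dot; end stops at -1.3, +1.3. Starts between -0.45 and 0.45; friction 0.06 N m, stays where left.
- dial_grip (a point): grip point on the dial's axis, 112 mm above the table. Grip: upright bar 60 mm long (its x), 14 wide (y), top 15 mm above this point, on a 66 mm disc whose top is 29 mm below it. +x = pointer (black line on top). Its yaw = box yaw minus dial. The box: fixed, grey, 180 (x) x 280 (y) x 70 mm high, yaw within 0.3 of facing the robot; dial on the right (-y) half of its lid.
- bolt_top (a point): top centre of the gauge box bolt's upright steel post, 18 mm diameter, 38 tall, top 119.5 mm above the table. Its axes = the box's axes. The post stands 150 mm to the left (+y) of the dial's axis and starts 25 mm nearer the robot (-x) than it; it slides 45 mm along +x, away from the robot, to a stop; friction 1.5 N, stays where left.
- key_dial_pointer (a point): to be left alone: pointer end of the dial on the other box, the key box (fixed, 150 x 160 mm, 115 high, no bolt, an identical dial mid-lid); 30 mm out from that dial's axis, 157 mm above the table.

How it is judged:
On the way, in this order (a step that is already met when the one before it is completed fails the run):
1. the gauge box's pointer rests at the three dots (value of joint dial between 0.55 and 0.95 rad), for 0.2 s.
2. then, turned back, it rests at the one dot (value of joint dial between -0.95 and -0.55 rad), for 0.2 s.
3. then, turned forward again, it rests at the two dots (value of joint dial between -0.2 and 0.2 rad), for 0.2 s.
4. then the bolt is slid back (distance of bolt_top from where it was at the start of the episode above 0.033 m), for 0.2 s.
At the end, for the whole second after the job is handed in: the gauge box's pointer is left within 0.2 rad of the two dots, its bolt has been slid at least 33 mm of its 45 mm from where it started, and the key box's pointer end is within 8 mm of where it started (all of step 3 and distance of bolt_top from where it was at the start of the episode above 0.033 m and distance of key_dial_pointer from where it was at the start of the episode below 0.008 m); the robot touches nothing.
It fails at once if the key box's dial is turned (its pointer end moves 8 mm) (distance of key_dial_pointer from where it was at the start of the episode above 0.008 m).
It also fails if it takes over 45 s, if anything falls off the work surface, if the arm or the gripper's body presses on something with over 40 N, if the wrist force passes 120 N, or if a joint passes its speed limit or range.

### The arm

A 6-joint arm with a two-finger parallel gripper is mounted at the origin on the work surface. World frame = base frame: x ahead of the robot, y to its left, z up, the work surface at z = 0. Lengths are in m, angles in rad, forces in N, time in s.
With the tool pointing down it reaches from about 0.35 to 0.85 m from the base axis. Payload 8.1 kg.
Tool frame: the origin (TCP) lies on the centre line of the jaws, within the pads' length; the fingertips stand 22 mm ahead of it and the grasp point (between the pads) lies 3 mm ahead of it; z points along the fingers, y is the line along which they close (so a half turn about z gives the same grasp; the last joint's range is limited). The gripper opens to 93 mm and grips with 3 to 60 N. Pads are 15 mm wide; open, the fingers measure 128 mm over their backs; the gripper's body (75 mm by 188 mm) begins 65 mm behind the grasp point.
Start: joints at [-1.212, 0.13, 1.488, -0, 1.523, -0.085], TCP at [0.258, -0.542, 0.241] pointing down, gripper open.
Joint ranges: [-2.96, 2.96], [-0.89, 2.26], [0.02, 2.5], [-1.34, 4.48], [0, 2.73], [-2.66, 2.66]. Speed limits (rad/s): [2.39, 2.39, 2.79, 3.14, 3.14, 3.14].

### API

Orientations are given as a rotation vector (axis times angle).
In Python, from plant import robot, imaging gives the robot as it stands (robot), with the cameras (imaging).
- The arm moves only by the tool drive_effector, called after "Call:" by a JSON object that holds its "fn" and its "kwargs". Schema: {"type":"object","properties":{"motion":{"type":"object","properties":{"moves":{"type":"array","items":{"type":"array","items":{"type":"number"},"minItems":5,"maxItems":5},"minItems":1,"maxItems":20}},"additionalProperties":false,"required":["moves"]},"clamp_n":{"type":"number"},"only":{"type":"string"},"quiet":{"type":"boolean"},"lines":{"type":"string"}},"required":["motion"],"additionalProperties":false}. motion is an object whose key "moves" holds a list of rows, 1 to 20 of them, each of 5 numbers: the finger opening in m, then dx, dy, dz in a scale on which 1.0 is 0.75 m, then a turn about the tool's z in shares of pi rad (1.0 is pi rad); each row shifts and turns the commanded pose from where the row before left it, along the tool's axes as they then stand; what a row does not reach is not made up. A row lasts 1/10 s, in which the tool goes at most 0.05 m and 0.15 rad, less where a joint would pass 70% of its speed; a pose out of reach is approached as far as the arm can. The fingers move at their own pace and stop on an object; clamp_n is the grip in N (left out, the last holds). Time passes only in rows, so rows that do not move let the fingers close. The tool returns the time, the measured TCP pose, the force, the opening and the grip force at its end. only (a regular expression) keeps the lines of the reply that match it, lines (a string "A,B") keeps lines A to B, and quiet returns only ok. No shift or turn number may pass 1 either way. Input that does not fit is refused with a message, and nothing moves.
- robot.read_state(): the state, without advancing time (a new reading comes with each control period).
- imaging.read_camera(name): name is "side" or "top"; returns a dict with "image" (400x640x3 uint8, red, green, blue), "fx", "fy", "cx", "cy" (pixels), "dist" ([k1, k2, p1, p2, k3] as OpenCV has them; the pictures are not rectified), "R" (3x3) and "t" (3): a world point X has camera coordinates R X + t. Camera axes: x right, y down, z forward; pixel columns grow to the right and rows downward; lengths in m; the calibration is good to about 2 mm. A picture is of the moment at which its call begins. There is no depth.
- robot.close_job(): hands the job in; it is judged then, once.
The state is a dict: "t": time; "q": joint angles; "dq": joint speeds; "joint_torque": joint torques, N m; "tool_pos": TCP position; "orientation": TCP orientation; "force": force on the tool from outside, world axes, zero at the start; "wrist_torque": the same for the moment, N m; "opening": finger opening in m; "gripper_force": force on a finger pad.
Only numpy, scipy, OpenCV 4.12 (cv2) and the standard library are available. Lean on these libraries where they do the work, as an engineer would, in place of code of your own. Each camera call takes 0.05 s, during which the arm holds its last target. There are 200 camera calls.

## Working session

There is one attempt and no reset: what is moved stays moved. The work goes in short steps, Python scripts to look and compute and a tool call to move; the robot and the scene stay as the last step left them, time stands still between calls to the robot, and variables do not carry over. Pictures are saved under pics/ and viewed, at most 10 in all, crops included, and the job is handed in when it is done.

```bash
ls; mkdir -p pics
```

Run:
```python
from plant import robot, imaging
import cv2,numpy as np
s=robot.read_state();print(s['t'],s['tool_pos'],s['orientation'])
for n in("side","top"):
    c=imaging.read_camera(n);cv2.imwrite(f"pics/{n}0.png",c["image"][:,:,::-1]);print(n,c["fx"],c["cx"],c["cy"],c["dist"],c["R"],c["t"],-np.array(c["R"]).T@c["t"])
```

```text
pics
plant.py
0.0 [ 0.2574563  -0.54136531  0.23958968] [-3.06274511e+00 -6.91025286e-01  3.52091553e-04]
side 452.08172715975604 318.37157115055794 198.9457252262893 [0.0254408 0.        0.        0.        0.       ] [[-0.85923455 -0.51152603  0.0075574 ]
 [-0.32740665  0.53848943 -0.77642386]
 [ 0.39309143 -0.66960455 -0.63016575]] [0.46604564 0.30208743 0.80934619] [0.18120089 0.61766548 0.74104804]
top 448.98559328067995 319.322475521822 205.17316116209648 [-0.00614144  0.          0.          0.          0.        ] [[ 1.78202179e-03 -9.99863465e-01 -1.64278749e-02]
 [-9.95844677e-01 -2.78608343e-04 -9.10675678e-02]
 [ 9.10505570e-02  1.65218962e-02 -9.95709206e-01]] [0.00208761 0.5875147  0.91629145] [ 0.50164082 -0.01288786  0.96589766]
```

View pics/top0.png

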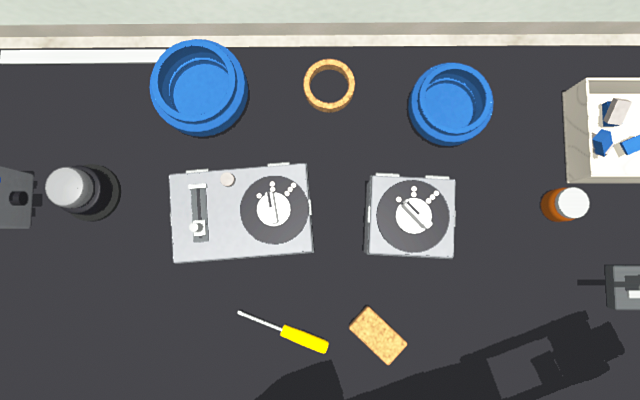

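View pics/side0.png

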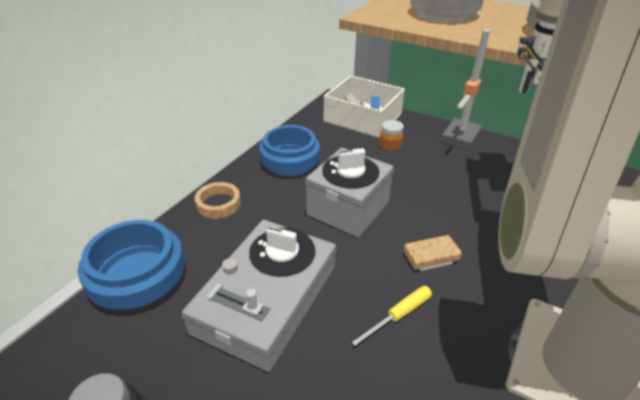

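The top view shows the gauge box with its dial at about (273,208) and its post at (198,228). The key box dial is at (413,215). In the side view the gauge dial is at (282,243) and the post at (251,298). I'll zoom in on both.

Run:
```python
import cv2,numpy as np
a=cv2.imread("pics/top0.png")[150:275,160:320];b=cv2.imread("pics/side0.png")[215:355,180:345]
cv2.imwrite("pics/za.png",cv2.resize(a,None,fx=4.7,fy=4.7,interpolation=cv2.INTER_CUBIC))
cv2.imwrite("pics/zb.png",cv2.resize(b,None,fx=4,fy=4,interpolation=cv2.INTER_CUBIC))
```

```text
(no output)
```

View pics/za.png

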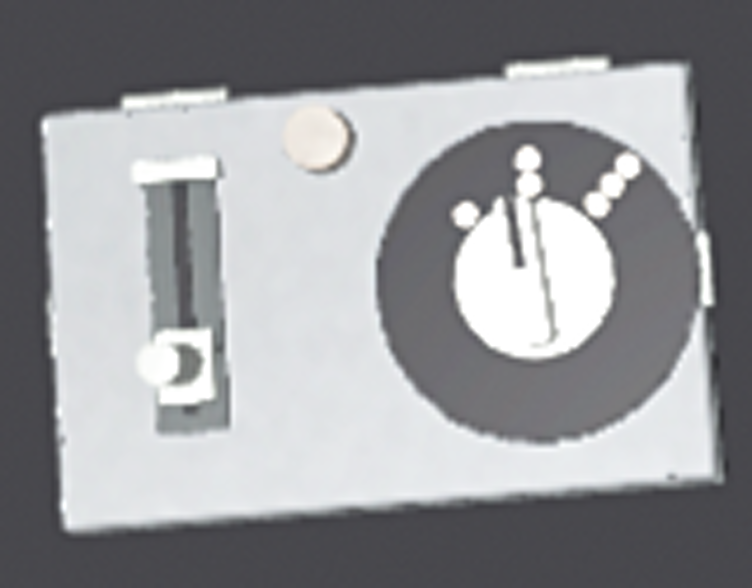

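View pics/zb.png

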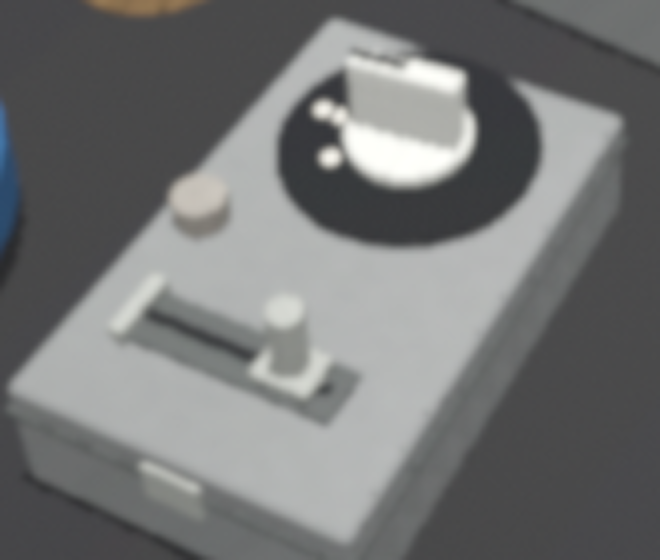

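The crops show:
- **Post top:** (158,362) in the top crop and (285,311) in the side crop.
- **Black line:** from (505,200) to (518,265) in the top crop, pointing away from the robot at nearly the two dots.
- **Bar top centre:** about (408,70) in the side crop.
- **Box lid corners:** clear in the top crop.

Create h.py:
```python
import cv2,numpy as np
from plant import robot, imaging
def ray(c,p):
    K=np.array([[c["fx"],0,c["cx"]],[0,c["fy"],c["cy"]],[0,0,1]])
    u=cv2.undistortPoints(np.array([[p]],float),K,np.array(c["dist"]))[0,0]
    R=np.array(c["R"]);return -R.T@c["t"],R.T@np.r_[u,1]
def plane(c,p,z):
    o,d=ray(c,p);return o+d*(z-o[2])/d[2]
def tri(c,p,e,q):
    o,d=ray(c,p);a,b=ray(e,q)
    s=np.linalg.lstsq(np.c_[d,-b],a-o,rcond=None)[0];x,y=o+d*s[0],a+b*s[1]
    return (x+y)/2,np.linalg.norm(x-y)
```

Run:
```python
from h import *
np.set_printoptions(precision=4,suppress=True)
T=imaging.read_camera("top");S=imaging.read_camera("side")
A=lambda u,v:(160+(u+.5)/4.7-.5,150+(v+.5)/4.7-.5)
B=lambda u,v:(180+(u+.5)/4-.5,215+(v+.5)/4-.5)
print("post",tri(T,A(158,362),S,B(285,311)))
print("lineIn",tri(T,A(518,265),S,B(405,66)))
print("lineOut",tri(T,A(505,200),S,B(350,56)))
i,o=[plane(T,A(*p),.127) for p in((518,265),(505,200))];print("line@127",i,o,"yaw",np.arctan2(*(o-i)[1::-1]))
print("disc",plane(T,A(534,278),.083),plane(S,B(405,132),.083),"plate",plane(T,A(538,281),.072),plane(S,B(410,150),.072))
c=[plane(T,A(*p),.07) for p in((43,118),(688,65),(720,482),(66,530))]
print("corners",c,np.mean(c,0))
for a,b in((1,0),(2,3)):
    d=c[b]-c[a];print("yawbox",np.arctan2(-d[0],d[1]))
for a,b in((2,1),(3,0)):
    d=c[b]-c[a];print("yawbox",np.arctan2(d[1],d[0]))
d0=plane(T,A(528,158),.073)-plane(T,A(538,281),.073);print("two-dot dir",np.arctan2(d0[1],d0[0]))
```

```text
post (array([0.5376, 0.2395, 0.1201]), np.float64(0.0011570582127347646))
lineIn (array([0.5755, 0.0932, 0.1295]), np.float64(0.0024143153484228615))
lineOut (array([0.6028, 0.0995, 0.1279]), np.float64(8.775211187644036e-06))
line@127 [0.5768 0.0941 0.127 ] [0.603  0.0996 0.127 ] yaw 0.20842840036760127
disc [0.5752 0.0929 0.083 ] [0.5765 0.0933 0.083 ] plate [0.5749 0.0925 0.072 ] [0.5736 0.0939 0.072 ]
corners [array([0.6455, 0.3077, 0.07  ]), array([0.6683, 0.0291, 0.07  ]), array([0.4899, 0.0148, 0.07  ]), array([0.469 , 0.2921, 0.07  ])] [0.5682 0.1609 0.07  ]
yawbox 0.08153547424974247
yawbox 0.07507302334691936
yawbox 0.0801257783071028
yawbox 0.08780964126780738
two-dot dir 0.09193553586914598
```

Careful with the scale: shifts go in shares of 0.75 m and turns go in shares of pi rad. That gives: 0.028 m / 0.75 = 0.0373, -0.0218 m / 0.75 = -0.0291.

Call:
{"fn": "drive_effector", "kwargs": {"motion": {"moves":[[0.06,0.0373,-0.0291,0,0],[0.06,0.0373,-0.0291,0,0],[0.06,0.0373,-0.0291,0,0],[0.06,0.0373,-0.0291,0,0],[0.06,0.0373,-0.0291,0,0],[0.06,0.0373,-0.0291,0,0],[0.06,0.0373,-0.0291,0,0],[0.06,0.0373,-0.0291,0,0],[0.06,0.0373,-0.0291,0,0],[0.06,0.0373,-0.0291,0,0],[0.06,0.0373,-0.0291,0,0],[0.06,0.0373,-0.0291,0,0],[0.06,0.0373,-0.0291,0,0],[0.06,0.0373,-0.0291,0,0],[0.06,0.0373,-0.0291,0,0],[0.06,0.0373,-0.0291,0,0],[0.06,0.0373,-0.0291,0,0],[0.06,0.0373,-0.0291,0,0],[0.06,0.0373,-0.0291,0,0],[0.06,0.0373,-0.0291,0,0]]}, "clamp_n": 20}}

```text
t: 2.2
tool_pos: [0.5766, 0.0938, 0.2404]
orientation: [3.065, 0.692, -0.0]
force: [0.4, -0.6, -0.4]
opening: 0.06
gripper_force: 0.0
```

Call:
{"fn": "drive_effector", "kwargs": {"motion": {"moves":[[0.06,0,0,0,0.0376],[0.06,0,0,0,0.0376],[0.06,0,0,0,0],[0.06,0,0,0,0]]}}}

```text
t: 2.6
tool_pos: [0.576, 0.0923, 0.2404]
orientation: [-3.124, -0.331, 0.001]
force: [0.3, -0.6, -0.3]
opening: 0.0602
gripper_force: 0.0
```

Add to h.py:
```python
def pose():
    from scipy.spatial.transform import Rotation as Ro
    s=robot.read_state();M=Ro.from_rotvec(s["orientation"]).as_matrix()
    return np.array(s["tool_pos"]),M,np.arctan2(M[1,0],M[0,0])
def go(p):
    x,M,y=pose();print("tcp",x,"yaw",y,"tool delta",M.T@(np.array(p)-x),"tilt",M[:,2])
```

```bash
python3 -c "
from h import *
go([.5758,.0932,.115]);print(robot.read_state()['q'])"
```

```text
tcp [0.57604976 0.0922628  0.24042937] yaw 0.21114030774163076 tool delta [ 3.13383191e-06 -9.59819463e-04  1.25429450e-01] tilt [-4.11970637e-04 -1.56422958e-05 -9.99999915e-01]
[7.09317525e-02 8.62107116e-02 1.53597105e+00 1.36120199e-05
 1.51982294e+00 1.43058709e+00]
```

Converted, 0.025 m / 0.75 = 0.0333, 0.015 m / 0.75 = 0.02.

Call:
{"fn": "drive_effector", "kwargs": {"motion": {"moves":[[0.06,0,-0.0013,0.0333,0],[0.06,0,0,0.0333,0],[0.06,0,0,0.0333,0],[0.06,0,0,0.0333,0],[0.06,0,0,0.02,0],[0.06,0,0,0.0133,0],[0.06,0,0,0,0],[0.06,0,0,0,0]]}, "clamp_n": 20}}

```text
t: 3.4
tool_pos: [0.5766, 0.0933, 0.1166]
orientation: [-3.125, -0.327, -0.002]
force: [0.2, 0.1, 0.0]
opening: 0.06
gripper_force: 0.0
```

```bash
python3 -c "
from h import *
cv2.imwrite('pics/s1.png',cv2.resize(imaging.read_camera('side')['image'][180:340,160:400,::-1],None,fx=3,fy=3))"
```

```text
(no output)
```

View pics/s1.png

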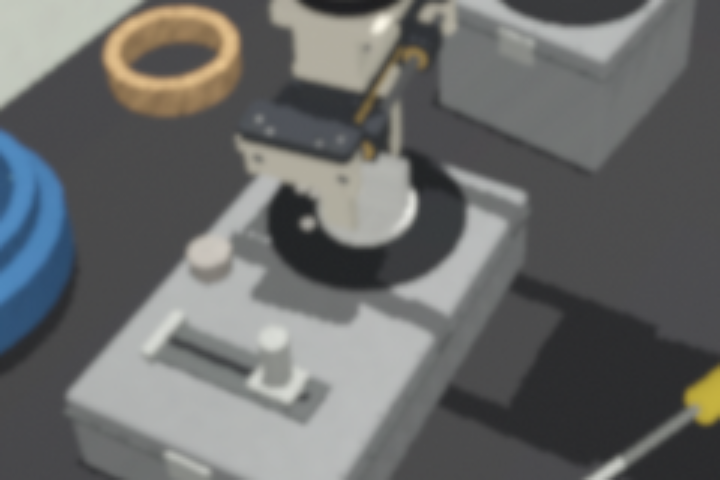

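The jaws straddle the white bar at about (380,200) in the crop. Next I'll close on it.

Call:
{"fn": "drive_effector", "kwargs": {"motion": {"moves":[[0,0,0,0,0],[0,0,0,0,0],[0,0,0,0,0],[0,0,0,0,0],[0,0,0,0,0],[0,0,0,0,0],[0,0,0,0,0],[0,0,0,0,0]]}, "clamp_n": 30}}

```text
t: 4.25
tool_pos: [0.5763, 0.0923, 0.1157]
orientation: [3.123, 0.325, 0.001]
force: [2.1, -4.8, -0.6]
opening: 0.0141
gripper_force: 30.0
```

```bash
python3 -c "
from h import *
go([.5758,.0932,.115])"
```

```text
tcp [0.5762935  0.09232007 0.11565194] yaw 0.20741826608001482 tool delta [-0.00030187 -0.00096369  0.00065039] tilt [ 5.50599271e-04 -1.44859951e-03 -9.99998799e-01]
```

Converted, 0.11 rad / 3.1416 = 0.035.

Call:
{"fn": "drive_effector", "kwargs": {"motion": {"moves":[[0,0,0,0,0.035],[0,0,0,0,0.035],[0,0,0,0,0.035],[0,0,0,0,0.035],[0,0,0,0,0.035],[0,0,0,0,0.035],[0,0,0,0,0.035],[0,0,0,0,0.035],[0,0,0,0,0],[0,0,0,0,0],[0,0,0,0,0],[0,0,0,0,0],[0,0,0,0,0],[0,0,0,0,0]]}}}

```text
t: 5.65
tool_pos: [0.5763, 0.0922, 0.1156]
orientation: [2.964, -1.037, 0.001]
force: [0.8, -5.2, -0.4]
opening: 0.0139
gripper_force: 30.0
```

```bash
python3 -c "
from h import *
go([.5758,.0932,.115])
cv2.imwrite('pics/t2.png',cv2.resize(imaging.read_camera('top')['image'][140:280,160:320,::-1],None,fx=4,fy=4))"
```

```text
tcp [0.57627906 0.09224593 0.11564073] yaw -0.67280459421202 tool delta [-0.00097005 -0.00044817  0.00063909] tilt [ 4.71014018e-04 -1.47997001e-03 -9.99998794e-01]
```

View pics/t2.png

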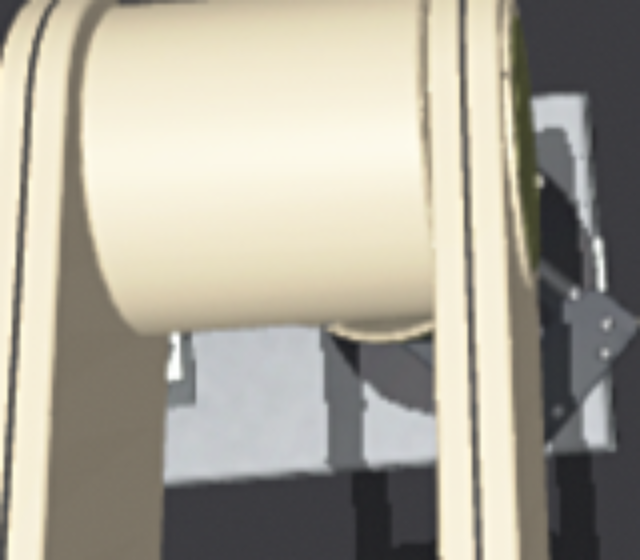

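The arm hides the dial in this view. The bar is held firmly (opening 14 mm), and the tool yaw of -0.673 gives a dial value of about 0.755. Now I'll turn it back.

Converted, -0.125 rad / 3.1416 = -0.0398.

Call:
{"fn": "drive_effector", "kwargs": {"motion": {"moves":[[0,0,0,0,-0.0398],[0,0,0,0,-0.0398],[0,0,0,0,-0.0398],[0,0,0,0,-0.0398],[0,0,0,0,-0.0398],[0,0,0,0,-0.0398],[0,0,0,0,-0.0398],[0,0,0,0,-0.0398],[0,0,0,0,-0.0398],[0,0,0,0,-0.0398],[0,0,0,0,-0.0398],[0,0,0,0,-0.0398],[0,0,0,0,0],[0,0,0,0,0],[0,0,0,0,0],[0,0,0,0,0],[0,0,0,0,0],[0,0,0,0,0]]}}}

```text
t: 7.5
tool_pos: [0.5763, 0.0924, 0.1156]
orientation: [2.877, 1.258, -0.0]
force: [2.1, -5.4, -0.7]
opening: 0.0139
gripper_force: 30.0
```

```bash
python3 -c "
from h import *
go([.5758,.0932,.115])"
```

```text
tcp [0.57628077 0.09236816 0.11564473] yaw 0.8242670924863356 tool delta [ 0.00028454 -0.00091863  0.00064337] tilt [ 4.94901549e-04 -1.34823424e-03 -9.99998969e-01]
```

Call:
{"fn": "drive_effector", "kwargs": {"motion": {"moves":[[0,0,0,0,0.0398],[0,0,0,0,0.0398],[0,0,0,0,0.0398],[0,0,0,0,0.0398],[0,0,0,0,0.0398],[0,0,0,0,0.0398],[0,0,0,0,0],[0,0,0,0,0],[0,0,0,0,0],[0,0,0,0,0],[0,0,0,0,0],[0,0,0,0,0]]}}}

```text
t: 8.7
tool_pos: [0.5763, 0.0923, 0.1157]
orientation: [3.138, 0.116, 0.001]
force: [2.0, -4.5, -0.4]
opening: 0.014
gripper_force: 30.0
```

```bash
python3 -c "
from h import *
go([.5758,.0932,.115])"
```

```text
tcp [0.57629648 0.09232986 0.11566403] yaw 0.07414368993713315 tool delta [-0.00043095 -0.00090547  0.00066255] tilt [ 5.45618225e-04 -1.38828139e-03 -9.99998887e-01]
```

Dial now reads about 0.007. I'll release, rise and take a look.

Converted, -0.03 m / 0.75 = -0.04, -0.02 m / 0.75 = -0.0267.

Call:
{"fn": "drive_effector", "kwargs": {"motion": {"moves":[[0.06,0,0,0,0],[0.06,0,0,0,0],[0.06,0,0,0,0],[0.06,0,0,0,0],[0.06,0,0,0,0],[0.06,0,0,-0.0267,0],[0.06,0,0,-0.04,0],[0.06,0,0,-0.04,0],[0.05,0,-0.04,0,0],[0.05,-0.0133,-0.04,0,0],[0.05,-0.0133,-0.04,0,0],[0.05,-0.0133,-0.04,0,0],[0.05,-0.0133,-0.0267,0,0],[0.05,0,0,0,0],[0.05,0,0,0,0]]}}}

```text
t: 10.2
tool_pos: [0.5252, 0.2299, 0.1957]
orientation: [3.139, 0.124, 0.0]
force: [-0.3, -0.1, -0.7]
opening: 0.0499
gripper_force: 0.0
```

Run:
```python
from h import *
go([.538,.240,.107])
I=np.hstack([cv2.resize(imaging.read_camera(n)['image'][s][:,:,::-1],(400,350),interpolation=cv2.INTER_CUBIC) for n,s in(("side",np.s_[215:355,180:340]),("top",np.s_[140:280,170:330]))])
cv2.imwrite('pics/st3.png',I)
```

```text
tcp [0.52518839 0.22992286 0.19569421] yaw 0.07899911780338224 tool delta [ 0.01354327 -0.00906473  0.08869476] tilt [ 2.92475533e-04 -3.16948195e-04 -9.99999907e-01]
```

View pics/st3.png

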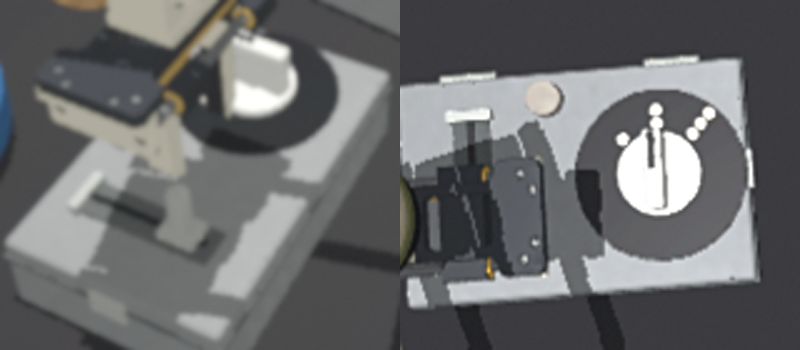

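The right half shows the dial pointer at (650,148), lined up with the two dots at (656,115). The left half shows the post at (180,205) below the fingers. Next I'll lower onto the post and grip it.

Converted, 0.025 m / 0.75 = 0.0333, 0.02 m / 0.75 = 0.0267.

Call:
{"fn": "drive_effector", "kwargs": {"motion": {"moves":[[0.05,0.018,-0.012,0,0],[0.05,0,0,0.0267,0],[0.05,0,0,0.0333,0],[0.05,0,0,0.0333,0],[0.05,0,0,0.0247,0],[0.05,0,0,0,0],[0.05,0,0,0,0],[0,0,0,0,0],[0,0,0,0,0],[0,0,0,0,0],[0,0,0,0,0],[0,0,0,0,0],[0,0,0,0,0]]}, "clamp_n": 15}}

```text
t: 11.6
tool_pos: [0.5382, 0.2396, 0.1076]
orientation: [3.139, 0.122, 0.001]
force: [0.0, -1.8, 3.6]
opening: 0.0176
gripper_force: 15.0
```

```bash
python3 -c "
from h import *
go([.538,.240,.107])"
```

```text
tcp [0.53824068 0.23964028 0.10762639] yaw 0.07786621311867645 tool delta [-0.00021234 -0.00037757  0.00062613] tilt [ 6.18926078e-04 -3.07754859e-04 -9.99999761e-01]
```

Converted, 0.008 m / 0.75 = 0.0107, 0.004 m / 0.75 = 0.0053.

Call:
{"fn": "drive_effector", "kwargs": {"motion": {"moves":[[0,0.0107,0,0,0],[0,0.0107,0,0,0],[0,0.0107,0,0,0],[0,0.0107,0,0,0],[0,0.0107,0,0,0],[0,0.0053,0,0,0],[0,0.0027,0,0,0],[0,0,0,0,0],[0,0,0,0,0],[0,0,0,0,0]]}}}

```text
t: 12.6
tool_pos: [0.5833, 0.2434, 0.1076]
orientation: [3.139, 0.122, -0.003]
force: [-7.5, -3.5, 10.9]
opening: 0.0177
gripper_force: 15.0
```

```bash
python3 -c "
from h import *
go([.538,.240,.107])"
```

```text
tcp [0.58327038 0.24335138 0.10756505] yaw 0.0779023918994677 tool delta [-0.04539262 -0.00018203  0.00066014] tilt [-2.07315657e-03 -3.71093823e-04 -9.99997782e-01]
```

Converted, -0.04 m / 0.75 = -0.0533, -0.03 m / 0.75 = -0.04.

Call:
{"fn": "drive_effector", "kwargs": {"motion": {"moves":[[0.05,0,0,0,0],[0.05,0,0,0,0],[0.05,0,0,0,0],[0.05,0,0,0,0],[0.05,0,0,-0.0267,0],[0.05,0,0,-0.04,0],[0.05,0,0,-0.0533,0],[0.05,0,0,-0.0533,0],[0.05,-0.0533,0,0,0],[0.05,-0.0533,0,0,0],[0.05,-0.0533,0,0,0],[0.05,-0.0533,0,0,0],[0.05,0,0,0,0],[0.05,0,0,0,0],[0.05,0,0,0,0]]}}}

```text
t: 14.1
tool_pos: [0.4252, 0.2312, 0.2377]
orientation: [-3.139, -0.122, -0.002]
force: [-0.2, -1.7, 0.1]
opening: 0.05
gripper_force: 0.0
```

Run:
```python
from h import *
I=np.hstack([cv2.resize(imaging.read_camera(n)['image'][s][:,:,::-1],(400,350),interpolation=cv2.INTER_CUBIC) for n,s in(("side",np.s_[215:355,180:340]),("top",np.s_[140:280,170:330]))])
cv2.imwrite('pics/st4.png',I)
```

```text
(no output)
```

View pics/st4.png

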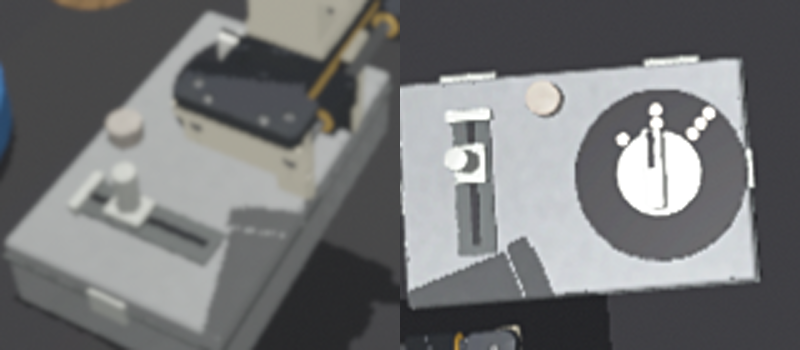

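The post is now at top-crop pixel (457,160). It has moved about 23 px (roughly 43–45 mm), which matches the gripper's 45 mm of travel and the stop force it felt. The pointer at (650,148) is still on the two dots, and the gripper is clear of everything.

```bash
python3 -c "
from plant import robot, imaging
print(robot.close_job())"
```

```text
the job is handed in; nothing more can be done
None
```

I set the gauge box's dial to three, then one, then two, slid its bolt about 45 mm to the stop, never touched the key box, and handed the job in at about 14 s; no verdict came back.

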